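# Start the charge on the field charging case

### The job

Start charging the flight pack on the charging case, pressing with the fingertips only: first push the raised half of the large main rocker fully down to switch the case on. Then press the wide START key, at the right-hand end of the charger's key row as seen from the robot, fully down and keep it down for about two seconds, let it come right up, and press it fully down once more to confirm and let it go. Leave the small lamp rocker and the charger's other three keys unpressed, pick nothing up, and leave the pack in its cradle and everything else where it lies.

Things in the scene. Friction and masses are not known exactly. Their poses are not given: they have to be found in the camera images.
- case: Fixed open aluminium case, 330 mm deep (x), 440 mm wide (y): plywood deck 112 mm above the table, rim 120 mm. Origin: centre of its underside; x points away from the robot's side, y left, z up; yaw within 0.25 rad of square. Two panel modules lie on the deck nearest the robot, 44 mm apart; behind them a battery cradle (left, up to 156 mm high) and a low parts tray (right).
- supply: Supply module: bare aluminium panel 180 mm deep (x), 185 mm wide (y), 8 mm thick, fixed on the deck, on the left or the right. Origin: centre of its underside; axes parallel to the case's. It carries a round fan guard, a meter, sockets, the large black main rocker (pivot at x -38, y +30 mm) and, 80 mm right of that, the small black lamp rocker.
- charger: Charger module: black panel 180 mm deep (x), 185 mm wide (y), 8 mm thick, fixed on the deck beside the supply. Origin: centre of its underside; axes parallel to the case's. Display at the back; in front, at x -42 mm, a row of four grey keys 9 mm above its face, from left to right STOP, DOWN, UP (20 mm wide) and, after a wider gap, START (36 mm wide).
- main_rocker_raised (a point): Mid-face of the main rocker's far half, 12 mm from the pivot: 12.7 mm above the panel's face when off, sinks 5 mm. Rocker 38 mm long (supply's x), 24 mm wide, two flat faces in a V over the pivot, bezel 3 mm high. Off: near half level, far half slopes up at 0.4 rad. On: far half level, 8 mm above the panel. Needs about 3 N here; no spring, stays where it is left.
- main_rocker (a joint): Tilt of the main rocker, rad: near 0 = off (far half raised), 0.4 = fully on (far half pressed down level). Starts within 0.03 of off.
- lamp_rocker (a joint): Tilt of the small lamp rocker (20 mm long, 14 mm wide), rad: 0 to 0.4; starts at 0 and should stay there.
- lamp_rocker_mid (a point): Middle of the lamp rocker's top, over its pivot.
- start_key_top (a point): Centre of the top face of the START key: 24 mm (along the charger's x) by 36 mm (along y), the widest and right-most key. It goes straight down 4 mm against a spring (2.4 N to begin, 4.8 N fully down) and comes up by itself.
- start_key (a joint): How far the START key is pressed, m: 0 = up, 0.004 = fully down.
- up_key_top (a point): Centre of the top face of the UP key (18 mm by 20 mm), 53 mm to the left of START's centre. Same travel and spring as START. Not to be pressed.
- up_key (a joint): How far the UP key is pressed, m: 0 to 0.004.
- down_key (a joint): How far the DOWN key (36 mm left of UP) is pressed, m: 0 to 0.004. Not to be pressed.
- stop_key (a joint): How far the STOP key (36 mm left of DOWN) is pressed, m: 0 to 0.004. Not to be pressed.
- flight_pack: Loose blue battery pack 44 x 136 x 34 mm, lying along y in the cradle at the case's left rear. Origin: centre of its underside. Stays in place.
- rx_pack: Loose small yellow battery pack, 52 mm (x) x 20 mm (y) x 30 mm high, lying on the strip of deck between the two modules. Origin: centre of its underside. Stays in place.
- driver: Loose screwdriver, 20 mm thick black handle, in the parts tray at the case's right rear. Origin: underside of the handle near its shaft end. Stays in place.
- transmitter: Loose hand-held radio transmitter, 105 x 185 mm, lying on its back left of the case, its two sticks reaching 84 mm up. Origin: centre of its underside. Stays in place.
- scissors: Loose scissors, 180 mm long, lying flat right of the case. Origin: the pivot, underside. Stay in place.
- mug: Loose white mug, 80 mm across, 92 mm high, right of the case. Origin: centre of its underside. Stays in place.
Mind the look-alikes: they are no part of the job. Of the things like the flight_pack, leave any that is green; of the rest the larger one is meant.

How it is judged:
On the way, in this order (a step that is already met when the one before it is completed fails the run):
1. the main rocker is pushed fully on (value of joint main_rocker above 0.33 rad), for 0.2 s.
2. START is held down for 1.5 s (value of joint start_key above 0.003 m), for 1.5 s.
3. START has come up again (value of joint start_key below 0.0008 m), for 0.1 s.
4. START is pressed a second time (value of joint start_key above 0.003 m), for 0.06 s.
At the end, for the whole second after the job is handed in: The main rocker is on (tilt above 0.33 of 0.4 rad), all four keys are up (pressed less than 0.8 mm), the lamp rocker is still off (below 0.1 rad) and the flight pack lies at rest in its cradle within 20 mm of where it was (value of joint main_rocker above 0.33 rad and value of joint each of start_key, up_key, down_key, stop_key below 0.0008 m and value of joint lamp_rocker below 0.1 rad and distance of flight_pack from where it was at the start of the episode below 0.02 m and linear speed of flight_pack below 0.02 m/s); the robot touches nothing.
It fails at once if START pressed before the main rocker is on, or the rocker switched off again (value of joint start_key above 0.002 m and value of joint main_rocker below 0.33 rad).
It fails at once if another key of the charger pressed (more than 2 mm) (value of joint any of up_key, down_key, stop_key above 0.002 m).
It fails at once if the lamp rocker switched (value of joint lamp_rocker above 0.15 rad).
It fails at once if the flight pack or another loose thing is picked up or shifted by more than 20 mm (distance of any of flight_pack, rx_pack, driver, transmitter, scissors, mug from where it was at the start of the episode above 0.02 m).
It fails at once if the modules are pressed with the arm instead of the fingers (contact force between the arm and supply above 3 N or contact force between the arm and charger above 3 N).
It also fails if it takes over 48 s, if anything falls off the work surface, if the arm or the gripper's body presses on something with over 40 N, if the wrist force passes 120 N, or if a joint passes its speed limit or range.

### The arm

A 6-joint arm with a two-finger parallel gripper is mounted at the origin on the work surface. World frame = base frame: x ahead of the robot, y to its left, z up, the work surface at z = 0. Lengths are in m, angles in rad, forces in N, time in s.
With the tool pointing down it reaches from about 0.375 to 0.9 m from the base axis. Payload 3.1 kg.
Tool frame: the origin (TCP) lies midway between the tips of the shut fingers; the grasp point (between the pads) lies 19 mm behind it (robot.grip_depth is the distance from the TCP to the grasp point, in m); z points along the fingers, y is the direction in which the jaws open and shut (so a half turn about z gives the same grasp; the last joint's range is limited). The gripper opens to 87 mm and grips with 3 to 60 N. Pads are 19 mm wide; open, the fingers measure 117 mm over their backs; the gripper's body (75 mm by 190 mm) begins 51 mm behind the grasp point.
Start: joints at [1.073, 0.527, 1.433, -0, 1.181, -0.178], TCP at [0.196, 0.593, 0.223] pointing down, gripper open.
Joint ranges: [-3.08, 3.08], [-0.75, 2.2], [0.22, 2.44], [-1.43, 4.57], [0, 2.65], [-2.85, 2.85]. Speed limits (rad/s): [2.79, 2.79, 3.14, 3.14, 3.14, 3.14].

### API

Orientations are given as a unit quaternion [x, y, z, w].
In Python, from rig import robot gives the robot as it stands.
- The arm moves only by the tool carry_out, never from a script. Its arguments are lists of equal length, an entry for each row: "dr": the turn, a rotation vector about the world's x, y, z in rad, a list of three; "translation": the shift along the world's x, y, z in cm, a list of three; "grip": the opening, from 0 (shut) to 1 (fully open). A call has 1 to 20 rows; each row is the pose to reach, as a shift and turn from the pose commanded when the call began; what a row does not reach only later rows make up. A row lasts 1/12 s, in which the tool goes at most 41.7 mm and 7.16 degrees, less where a joint would pass 70% of its speed; a pose out of reach is approached as far as the arm can. A call with a gripper value outside its range is refused whole. The fingers move at their own pace and stop on an object; "newtons" is the grip in N (left out, the last holds). Time passes only in rows, so rows that repeat a pose let the fingers close. It gives the time, the measured TCP pose, the force and the opening at its end, in the units of the state.
- robot.get_obs(): the state, without advancing time (a new reading comes with each control period).
- robot.camera(name): name is "scene" or "side" or "wrist"; returns a dict with "color" (384x512x3 uint8, blue, green, red), "camera_matrix" (3x3 intrinsics, pixels), "dist_coeffs" ([k1, k2, p1, p2, k3] as OpenCV has them; the pictures are not rectified), "T" (4x4, takes a point from camera to world coordinates). Camera axes: x right, y down, z forward; pixel columns grow to the right and rows downward; lengths in m; the calibration is good to about 2 mm. A picture is of the moment at which its call begins. There is no depth.
- robot.hand_in(): hands the job in, once; it reports no verdict.
The state is a dict: "time": time; "q": joint angles; "joint_velocities": joint speeds; "joint_torque": joint torques, N m; "position": TCP position; "tool_rot": TCP orientation; "ft_force": force on the tool from outside, world axes, zero at the start; "moment": the same for the moment, N m; "grip_width": finger opening in m.
Only numpy, scipy, OpenCV 4.12 (cv2) and the standard library are available. Lean on these libraries where they do the work, as an engineer would, in place of code of your own. Each camera call takes 0.05 s, during which the arm holds its last target. There are 200 camera calls.

## Working session

There is one attempt and no reset: what is moved stays moved. The work goes in short steps, Python scripts to look and compute and a tool call to move; the robot and the scene stay as the last step left them, time stands still between calls to the robot, and variables do not carry over. Pictures are saved under pics/ and viewed, about 8 in all and at most 12, crops included, and the job is handed in when it is done.

Besides the shell and the picture viewer there is one more tool, called as name(argument=value, ...) on one line, values as JSON. carry_out: Moves the arm, as the interface text tells. Its arguments: {"type":"object","properties":{"dr":{"type":"array"},"translation":{"type":"array"},"grip":{"type":"array"},"newtons":{"type":"number"}},"required":["dr","translation","grip"]}

```bash
mkdir -p pics; ls
python3 - <<'E'
from rig import robot
import cv2,pickle
d={n:robot.camera(n) for n in("scene","side","wrist")}
pickle.dump(d,open('c0.pkl','wb'))
for n in("scene","side"): cv2.imwrite(f'pics/{n}0.png',cv2.resize(d[n]['color'],(800,600),interpolation=cv2.INTER_CUBIC))
o=robot.get_obs();print(o['time'],o['position'],o['tool_rot'],o['grip_width'],o['ft_force'])
for n in d: print(n,d[n]['T'].round(3).tolist(),d[n]['camera_matrix'].round(1).tolist(),d[n]['dist_coeffs'])
E
```

```text
pics
0.15 [0.19559631 0.59301911 0.22179747] [ 1.58729465e-01  9.87321768e-01 -7.82105924e-04 -2.69548371e-04] 0.08683317812560148 [-0.48461321 -0.07584258  0.65218556]
scene [[0.473, 0.517, -0.713, 1.592], [0.881, -0.287, 0.376, -0.5], [-0.011, -0.806, -0.592, 0.937], [0.0, 0.0, 0.0, 1.0]] [[449.6, 0.0, 256.0], [0.0, 449.6, 190.6], [0.0, 0.0, 1.0]] [-0.17479207  0.          0.          0.          0.        ]
side [[0.981, -0.152, 0.121, 0.383], [-0.194, -0.735, 0.65, -0.933], [-0.01, -0.661, -0.75, 1.221], [0.0, 0.0, 0.0, 1.0]] [[485.2, 0.0, 264.2], [0.0, 485.2, 196.5], [0.0, 0.0, 1.0]] [-0.04932395  0.          0.          0.          0.        ]
wrist [[0.313, 0.912, 0.265, 0.125], [0.95, -0.3, -0.09, 0.616], [-0.002, 0.279, -0.96, 0.385], [0.0, 0.0, 0.0, 1.0]] [[311.2, 0.0, 260.4], [0.0, 311.2, 193.6], [0.0, 0.0, 1.0]] [-0.03457367  0.          0.          0.          0.        ]
```

View pics/scene0.png

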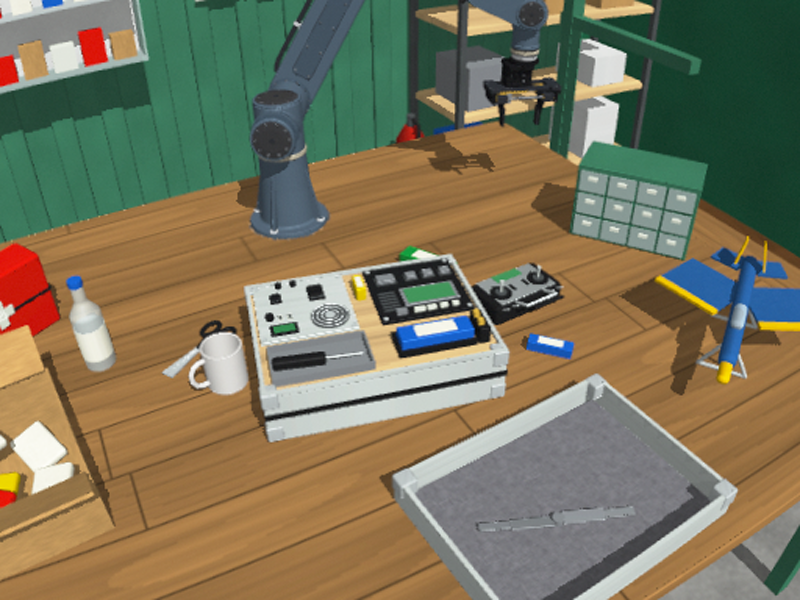

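View pics/side0.png

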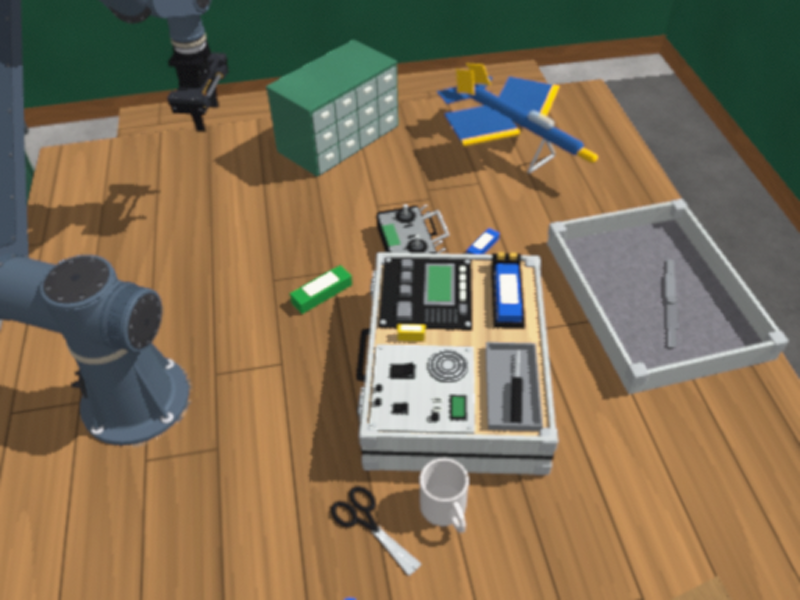

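The supply (aluminium) is on the right and the charger (black) on the left. In the side picture the big main rocker is at about (402,370) and the lamp rocker at (400,408). START is the lowest and widest of the grey keys, at about (404,310). The pack is blue, in the cradle at (508,290); the green one and the small blue one outside the case are look-alikes. I'll enlarge both views to measure.

Run:
```python
import cv2,pickle
d=pickle.load(open('c0.pkl','rb'))
# side crop: cols 225..365 rows 155..305 x4 
a=d['side']['color'][155:305,220:370];cv2.imwrite('pics/sc1.png',cv2.resize(a,None,fx=4,fy=4,interpolation=cv2.INTER_CUBIC))
a=d['scene']['color'][155:285,150:335];cv2.imwrite('pics/sc2.png',cv2.resize(a,None,fx=4,fy=4,interpolation=cv2.INTER_CUBIC))
```

```text
(no output)
```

View pics/sc1.png

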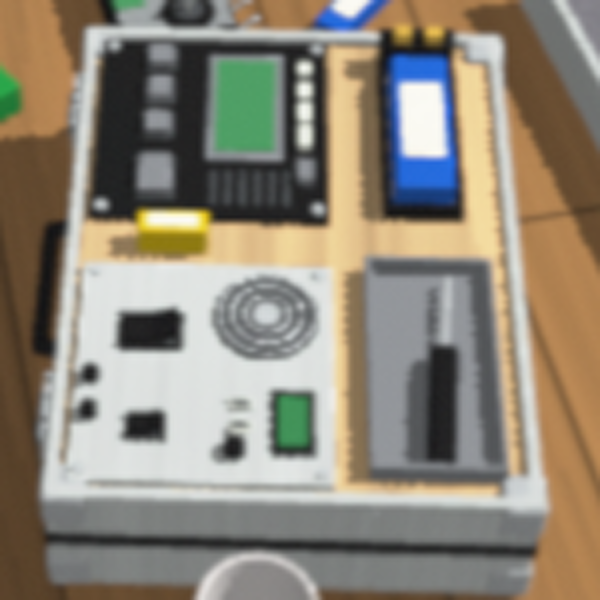

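View pics/sc2.png

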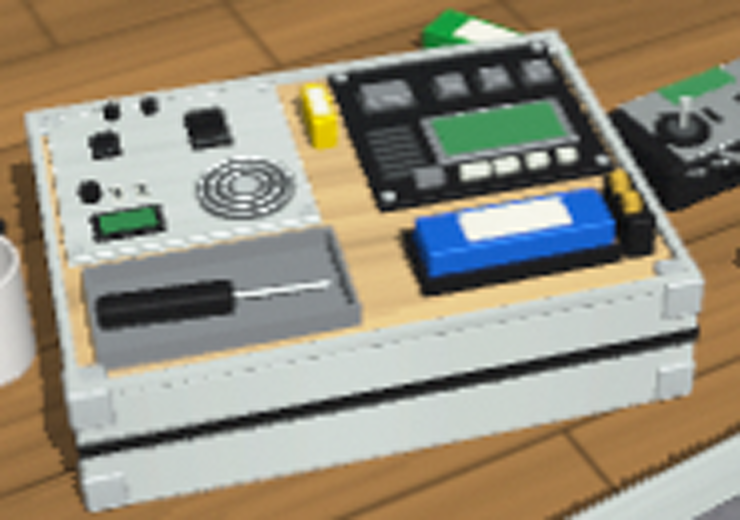

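```bash
cat > h.py <<'E'
import cv2,numpy as np
def ray(c,px):
    n=cv2.undistortPoints(np.array([[px]],float),c['camera_matrix'],c['dist_coeffs'])[0,0]
    return c['T'][:3,3],c['T'][:3,:3]@np.array([*n,1])
def onz(c,px,z):
    o,d=ray(c,px);return (o+d*(z-o[2])/d[2])[:2]
def proj(c,P):
    T=np.linalg.inv(c['T']);r=cv2.Rodrigues(T[:3,:3])[0]
    return cv2.projectPoints(np.array(P,float).reshape(-1,1,3),r,T[:3,3],c['camera_matrix'],c['dist_coeffs'])[0][:,0]
E
python3 - <<'E'
import pickle
from h import *
from scipy.optimize import least_squares
d=pickle.load(open('c0.pkl','rb'))
off={'side':(220,155),'scene':(150,155)}
def px(n,p): return (np.array(p)+.5)/4-.5+off[n]
C=[(-.09,.207),(.09,.207),(-.09,.022),(.09,.022),(-.09,-.022),(.09,-.022),(-.09,-.207),(.09,-.207)]
M={'side':[(100,40),(328,45),(93,217),(325,221),(86,264),(332,268),(62,482),(333,487)],
'scene':[(548,40),(612,172),(331,76),(383,210),(275,83),(322,222),(44,121),(70,263)]}
K=[(-.165,.22),(.165,.22),(.165,-.22),(-.165,-.22)]
MK={'side':[(87,30),(502,38),(545,505),(42,497)],'scene':[(556,32),(700,285),(75,395),(28,112)]}
R=lambda a:np.array([[np.cos(a),-np.sin(a)],[np.sin(a),np.cos(a)]])
def res(v,n):
    a,x,y,dx=v;f=lambda L,s:[[*(R(a)@(np.array(p)-[s,0])+[x,y]),.12] for p in L]
    return np.r_[proj(d[n],f(C,0))-[px(n,p) for p in M[n]],proj(d[n],f(K,-dx))-[px(n,p) for p in MK[n]]]
for ns in(['side'],['scene'],['side','scene']):
    s=least_squares(lambda v:np.concatenate([res(v,n).ravel() for n in ns]),[0,.5,0,.05],loss='soft_l1')
    a,x,y,dx=s.x;print(ns,s.x.round(4),s.cost)
    for nm,p in(('rocker pivot',(-.038,-.1145+.030)),('raised',(-.026,-.0845))): print(nm,(R(a)@p+[x,y]).round(4))
    print('row x=-42 at y=.05',(R(a)@[-.042,.05]+[x,y]).round(4))
print(res(s.x,'side').round(1).tolist());print(res(s.x,'scene').round(1).tolist())
for n,st,rk in(('side',(156,167),(150,329)),('scene',(388,94),(208,127))):
    for nm,p,z in(('start',st,.129),('rocker',rk,.128)):
        w=onz(d[n],px(n,p),z);print(n,nm,w.round(4),'module frame',(R(a).T@(w-[x,y])).round(4))
E
```

```text
['side'] [-0.2326  0.5666 -0.0532  0.0627] 3.6681053920604327
rocker pivot [ 0.5102 -0.1267]
raised [ 0.5218 -0.1295]
row x=-42 at y=.05 [0.5373 0.0051]
['scene'] [-0.2366  0.5702 -0.0486  0.0612] 4.2371591148821075
rocker pivot [ 0.5134 -0.1219]
raised [ 0.5251 -0.1247]
row x=-42 at y=.05 [0.541  0.0098]
['side', 'scene'] [-0.2354  0.5681 -0.0504  0.0625] 13.756974119081416
rocker pivot [ 0.5115 -0.1237]
raised [ 0.5231 -0.1265]
row x=-42 at y=.05 [0.5389 0.008 ]
[[1.2, -0.7], [0.1, -0.8], [-1.2, -1.0], [1.6, -0.5], [-0.5, -1.2], [-0.0, -0.6], [0.5, -1.4], [0.5, -0.7], [0.8, -1.1], [-0.7, -0.9], [-0.0, 0.5], [0.3, -1.1]]
[[-1.2, 0.7], [1.0, -0.9], [-1.3, 0.1], [-1.4, -0.2], [-0.6, 0.4], [-0.8, -0.7], [-0.1, -0.1], [-1.2, -0.3], [-0.6, 0.1], [-0.1, -1.3], [-2.1, 0.2], [-0.5, 0.6]]
side start [0.5421 0.0186] module frame [-0.0414  0.0611]
side rocker [ 0.51   -0.1283] module frame [-0.0383 -0.0893]
scene start [0.5444 0.0187] module frame [-0.0392  0.0617]
scene rocker [ 0.5151 -0.123 ] module frame [-0.0346 -0.0829]
```

carry_out(dr=[[0, 0, 0.083], [0, 0, 0.083], [0, 0, 0.083], [0, 0, 0.083], [0, 0, 0.083], [0, 0, 0.083], [0, 0, 0.083], [0, 0, 0.083], [0, 0, 0.083], [0, 0, 0.083], [0, 0, 0.083], [0, 0, 0.083], [0, 0, 0.083], [0, 0, 0.083], [0, 0, 0.083], [0, 0, 0.083], [0, 0, 0.083], [0, 0, 0.083], [0, 0, 0.083], [0, 0, 0.083]], translation=[[1.6, -3.6, 0], [3.2, -7.2, 0], [4.9, -10.8, 0], [6.6, -14.4, 0], [8.2, -18, 0], [9.8, -21.6, 0], [11.5, -25.2, 0], [13.1, -28.8, 0], [14.8, -32.4, 0], [16.4, -36, 0], [18.1, -39.6, 0], [19.7, -43.2, 0], [21.3, -46.8, 0], [23, -50.4, 0], [24.6, -54, 0], [26.3, -57.6, 0], [27.9, -61.2, 0], [29.6, -64.8, 0], [31.2, -68.4, -1], [32.85, -72, -2.2]], grip=[0, 0, 0, 0, 0, 0, 0, 0, 0, 0, 0, 0, 0, 0, 0, 0, 0, 0, 0, 0])

```text
time: 1.82
position: [0.5254, -0.1288, 0.201]
tool_rot: [0.118, 0.993, -0.0, 0.001]
ft_force: [0.5, 0.7, -0.1]
grip_width: 0.0006
```

carry_out(dr=[[0, 0, 0], [0, 0, 0], [0, 0, 0], [0, 0, 0], [0, 0, 0]], translation=[[0, 0, 0], [0, 0, 0], [0, 0, 0], [0, 0, 0], [0, 0, 0]], grip=[0, 0, 0, 0, 0])

```text
time: 2.23
position: [0.5237, -0.125, 0.2009]
tool_rot: [0.117, 0.993, 0.0, -0.0]
ft_force: [-1.0, -0.2, 0.1]
grip_width: 0.0003
```

Run:
```python
from rig import robot
import pickle
from h import *
o=robot.get_obs();print(o['time'],o['position'],o['tool_rot'],o['grip_width'],o['ft_force'])
w=robot.camera('wrist');pickle.dump(w,open('w1.pkl','wb'))
print('start,rocker contact,pivot px (x1.5)',((proj(w,[[.5415,.0187,.129],[.5241,-.1268,.1327],[.5115,-.1237,.128],list(o['position'])])+.5)*1.5-.5).round(0).tolist())
cv2.imwrite('pics/w1.png',cv2.resize(w['color'],None,fx=1.5,fy=1.5,interpolation=cv2.INTER_CUBIC))
```

```text
2.2333 [ 0.52372422 -0.12495444  0.20091149] [ 1.16769957e-01  9.93158964e-01  1.53952551e-04 -1.62034379e-04] 0.0002880719884084115 [-1.03245799 -0.20803218  0.09593592]
start,rocker contact,pivot px (x1.5) [[666.0, 273.0], [389.0, 306.0], [389.0, 279.0], [393.0, 360.0]]
```

View pics/w1.png

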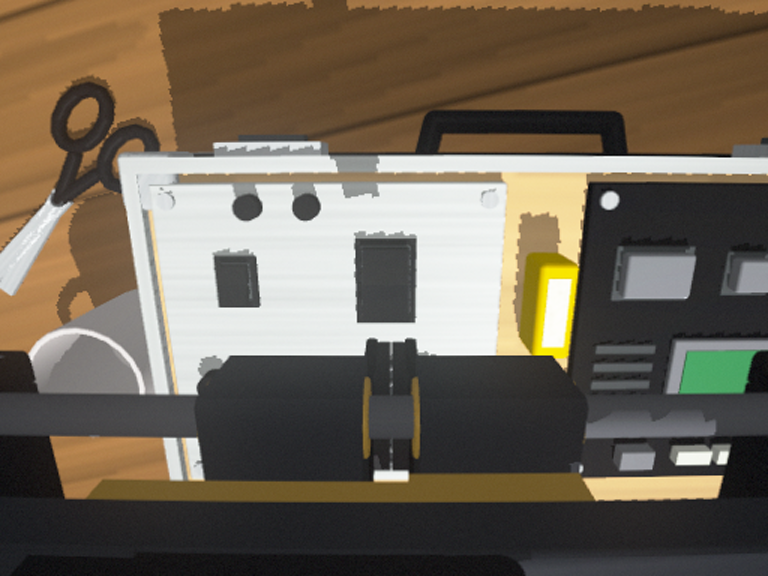

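The wrist view shows the main rocker centred at (386,280), within 1–2 mm of the predicted (389,279). START sits around (655,270), against a prediction of (666,273). I'll press the rocker now and check START from near afterwards.

carry_out(dr=[[0, 0, 0], [0, 0, 0], [0, 0, 0], [0, 0, 0], [0, 0, 0], [0, 0, 0], [0, 0, 0], [0, 0, 0], [0, 0, 0], [0, 0, 0]], translation=[[0, -0.1, -2], [0, -0.1, -4], [0, -0.1, -5.5], [0, -0.1, -6.2], [0, -0.1, -6.6], [0, -0.1, -6.8], [0, -0.1, -7.0], [0, -0.1, -7.2], [0, -0.1, -7.3], [0, -0.1, -7.3]], grip=[0, 0, 0, 0, 0, 0, 0, 0, 0, 0])

```text
time: 3.12
position: [0.5254, -0.128, 0.1282]
tool_rot: [0.118, 0.993, -0.0, 0.001]
ft_force: [2.0, 0.1, 1.8]
grip_width: 0.0006
```

carry_out(dr=[[0, 0, 0], [0, 0, 0], [0, 0, 0], [0, 0, 0], [0, 0, 0]], translation=[[0, 0, -0.1], [0, 0, -0.2], [0, 0, -0.3], [0, 0, -0.3], [0, 0, -0.3]], grip=[0, 0, 0, 0, 0])

```text
time: 3.53
position: [0.5255, -0.1281, 0.1278]
tool_rot: [0.118, 0.993, -0.001, 0.002]
ft_force: [-2.1, 2.4, 20.1]
grip_width: 0.0003
```

carry_out(dr=[[0, 0, 0], [0, 0, 0], [0, 0, 0], [0, 0, 0], [0, 0, 0], [0, 0, 0], [0, 0, 0], [0, 0, 0], [0, 0, 0], [0, 0, 0], [0, 0, 0], [0, 0, 0], [0, 0, 0], [0, 0, 0]], translation=[[0, 0, 2], [0, 0, 5], [0, 0, 7.6], [0.3, 2.5, 7.6], [0.6, 5, 7.6], [0.9, 7.5, 7.6], [1.2, 10, 7.6], [1.5, 12.5, 7.6], [1.75, 14.6, 7.6], [1.75, 14.6, 7.6], [1.75, 14.6, 7.6], [1.75, 14.6, 7.6], [1.75, 14.6, 7.6], [1.75, 14.6, 7.6]], grip=[0, 0, 0, 0, 0, 0, 0, 0, 0, 0, 0, 0, 0, 0])

```text
time: 4.7
position: [0.5417, 0.0173, 0.2005]
tool_rot: [0.118, 0.993, -0.0, -0.0]
ft_force: [0.2, -0.1, -0.2]
grip_width: 0.0004
```

Run:
```python
from rig import robot
import pickle
from h import *
o=robot.get_obs();print(o['time'],o['position'],o['tool_rot'],o['ft_force'])
w=robot.camera('wrist');pickle.dump(w,open('w2.pkl','wb'))
x0,y0,k=130,120,3
print('start, tcp, pivot',((proj(w,[[.5415,.0187,.129],list(o['position']),[.5115,-.1237,.128]])-[x0,y0]+.5)*k-.5).round(0).tolist())
cv2.imwrite('pics/w2.png',cv2.resize(w['color'][y0:y0+160,x0:x0+260],None,fx=k,fy=k,interpolation=cv2.INTER_CUBIC))
```

```text
4.7 [0.54174587 0.01729377 0.20046992] [ 1.18373065e-01  9.92969159e-01 -1.98140463e-04 -1.63937944e-04] [ 0.24009861 -0.08722823 -0.15923041]
start, tcp, pivot [[400.0, 244.0], [396.0, 360.0], [-141.0, 257.0]]
```

View pics/w2.png

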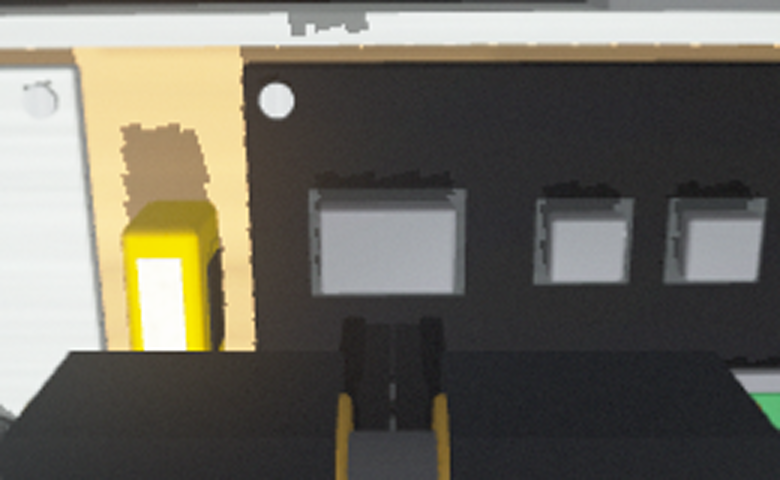

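START's top face is centred at (388,250) in the crop, about 3 mm to the right of the prediction and within the fingertip margin. I'll shift slightly, then press and hold.

carry_out(dr=[[0, 0, 0], [0, 0, 0], [0, 0, 0], [0, 0, 0], [0, 0, 0], [0, 0, 0], [0, 0, 0], [0, 0, 0], [0, 0, 0], [0, 0, 0], [0, 0, 0], [0, 0, 0], [0, 0, 0], [0, 0, 0]], translation=[[0.1, -0.2, -1], [0.1, -0.2, -3], [0.1, -0.2, -5], [0.1, -0.2, -6.3], [0.1, -0.2, -6.8], [0.1, -0.2, -7.1], [0.1, -0.2, -7.4], [0.1, -0.2, -7.6], [0.1, -0.2, -7.7], [0.1, -0.2, -7.75], [0.1, -0.2, -7.75], [0.1, -0.2, -7.75], [0.1, -0.2, -7.75], [0.1, -0.2, -7.75]], grip=[0, 0, 0, 0, 0, 0, 0, 0, 0, 0, 0, 0, 0, 0])

```text
time: 5.92
position: [0.5423, 0.0162, 0.1253]
tool_rot: [0.117, 0.993, -0.0, -0.0]
ft_force: [-5.4, -0.8, 13.2]
grip_width: 0.0004
```

carry_out(dr=[[0, 0, 0], [0, 0, 0], [0, 0, 0], [0, 0, 0], [0, 0, 0], [0, 0, 0], [0, 0, 0], [0, 0, 0], [0, 0, 0], [0, 0, 0], [0, 0, 0], [0, 0, 0], [0, 0, 0], [0, 0, 0], [0, 0, 0], [0, 0, 0], [0, 0, 0], [0, 0, 0], [0, 0, 0]], translation=[[0, 0, 0], [0, 0, 0], [0, 0, 0], [0, 0, 0], [0, 0, 0], [0, 0, 0], [0, 0, 0], [0, 0, 0], [0, 0, 0], [0, 0, 0], [0, 0, 0], [0, 0, 0], [0, 0, 0], [0, 0, 0], [0, 0, 0], [0, 0, 0], [0, 0, 0], [0, 0, 0], [0, 0, 0]], grip=[0, 0, 0, 0, 0, 0, 0, 0, 0, 0, 0, 0, 0, 0, 0, 0, 0, 0, 0])

```text
time: 7.5
position: [0.5423, 0.0162, 0.1253]
tool_rot: [0.117, 0.993, -0.0, -0.0]
ft_force: [-5.4, -0.6, 12.5]
grip_width: 0.0006
```

carry_out(dr=[[0, 0, 0], [0, 0, 0], [0, 0, 0], [0, 0, 0], [0, 0, 0], [0, 0, 0]], translation=[[0, 0, 0.7], [0, 0, 1.5], [0, 0, 2], [0, 0, 2], [0, 0, 2], [0, 0, 2]], grip=[0, 0, 0, 0, 0, 0])

```text
time: 8.0
position: [0.5429, 0.0165, 0.1429]
tool_rot: [0.118, 0.993, 0.0, 0.0]
ft_force: [-1.7, -0.5, -0.1]
grip_width: 0.0002
```

carry_out(dr=[[0, 0, 0], [0, 0, 0], [0, 0, 0], [0, 0, 0], [0, 0, 0], [0, 0, 0], [0, 0, 0], [0, 0, 0]], translation=[[0, 0, -0.7], [0, 0, -1.3], [0, 0, -1.7], [0, 0, -1.9], [0, 0, -2], [0, 0, -2], [0, 0, -2], [0, 0, -2]], grip=[0, 0, 0, 0, 0, 0, 0, 0])

```text
time: 8.67
position: [0.5429, 0.0165, 0.1252]
tool_rot: [0.117, 0.993, -0.0, 0.0]
ft_force: [-4.6, 0.2, 19.2]
grip_width: 0.0004
```

carry_out(dr=[[0, 0, 0], [0, 0, 0], [0, 0, 0], [0, 0, 0], [0, 0, 0], [0, 0, 0], [0, 0, 0], [0, 0, 0]], translation=[[0, 0, 1], [0, 0, 3], [0, 0, 6], [0, 0, 9], [0, 0, 11], [0, 0, 11], [0, 0, 11], [0, 0, 11]], grip=[0, 0, 0, 0, 0, 0, 0, 0])

```text
time: 9.33
position: [0.5418, 0.0167, 0.2317]
tool_rot: [0.118, 0.993, 0.0, -0.001]
ft_force: [-0.2, 0.6, -0.2]
grip_width: 0.0007
```

Run:
```python
from rig import robot
import cv2
o=robot.get_obs();print(o['time'],o['position'],o['ft_force'])
cv2.imwrite('pics/w3.png',cv2.resize(robot.camera('wrist')['color'],None,fx=1.5,fy=1.5,interpolation=cv2.INTER_CUBIC))
```

```text
9.3333 [0.54182834 0.01666112 0.23171651] [-0.2377195   0.5970889  -0.24665027]
```

View pics/w3.png

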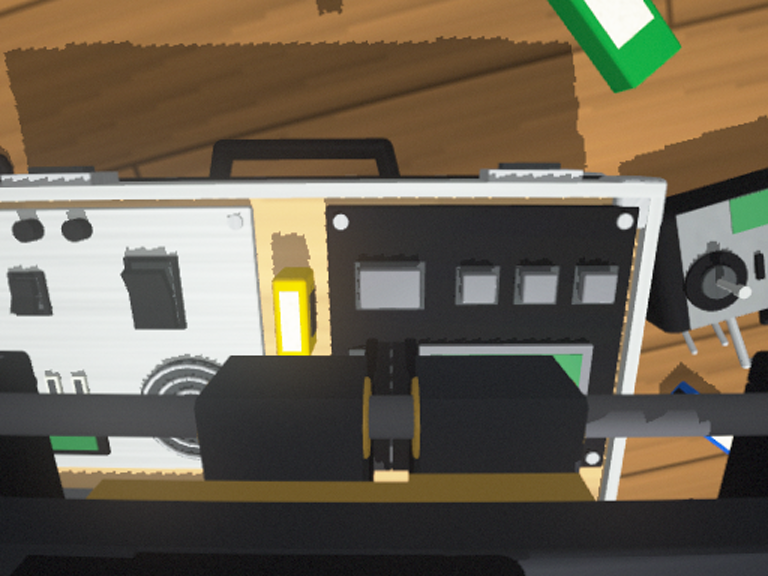

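The main rocker at (155,290) is tipped with its near half raised, so it is on. All four keys are up at (390,285) to (597,285), and nothing has moved.

```bash
python3 -c "
from rig import robot
print(robot.hand_in())"
```

```text
the job is handed in; nothing more can be done
None
```

I switched the case on and pressed START twice as asked, then handed the job in at about 9.4 s of the 48 s allowed. The hand-in gives no verdict, so the results below come from my own readings.

- **Main rocker:** I pushed the far half down until it bottomed. The fingertip reached z = 0.128 m with about 20 N, and the last picture shows the near half raised, so it is on.
- **START, first press:** I pressed it to its stop (z = 0.125 m, about 13 N) and held it for about 2 s. Then I lifted the fingers well clear (z = 0.143 m, no vertical force), so it could come right up.
- **START, second press:** I pressed it to the same stop (about 19 N) and let it go.
- **Last checks:** The wrist picture shows all four keys up and the lamp rocker looking unchanged. The yellow pack is in place, and the gripper is about 10 cm clear with no contact force. The flight pack was hidden behind the gripper in that picture, but the arm never went near it.
- **One disagreement:** The cameras differed by about 3 mm on where START was. I went with the close-up wrist view, which kept the fingertips on the key.

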